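# Show the biscuit cutter's edge to the inspection camera

## Task

Take the rectangular biscuit cutter with the blue handle out of the wash tray by its handle and hold it up in the air in front of the tilted inspection camera, so that its edge can be checked for nicks: cutting edge squarely facing the lens, centred on it and about 120 mm from the glass, with the blue handle bar level. Finish while still holding it there, still and carried by the gripper alone; do not touch the camera, and leave the other cutters, the bowl and the shaker where they are.

Things in the scene. Friction and masses are not known exactly. Their poses are not given: they have to be found in the camera images.
- cutter_center (a point): Centre (half-way up) of the loose rectangular cutter with the BLUE handle, 0.11 to 0.22 kg. Steel frame open above and below: 50 mm along its x, 86 mm along its y, 34 mm high, walls 2.5 mm. Thin uprights at its short ends carry a blue bar along y, over the middle. Overall height 74 mm. z is up as it stands in the tray, cutting edge underneath. Half a turn about z makes no difference.
- cutter_handle (a point): Middle of the blue handle bar, 29 mm above cutter_center along the cutter's z (66 mm above the cutting edge). The rigid straight bar is 14 mm wide (along the cutter's x), 16 mm high, 86 mm long (along its y, uprights at both ends); 24 mm are free between it and the top of the frame. Axes as for cutter_center.
- cutter_edge (a point): Centre of the cutting edge's rectangle, the open underside of the rectangular cutter, 37 mm below cutter_center along its z. The edge looks along -z of the cutter. Axes as for cutter_center.
- camera_lens (a point): Centre of the camera's glass: small blue lens in a white 86 mm ring light on a black cylinder. z points out along the line of sight: up, leaning 20 to 37 degrees from vertical to the camera's robot side; y is level. Wanted: cutter_edge 120 mm along z from here, cutter's z along this z (its edge looks at the glass), cutter's y along this y, either way round. Tilt is clamped; lens about 115 mm up.
- camera_stand: Grey foot and yoke of the inspection camera with the head in it, fixed to the table; foot 110 mm (x) by 120 mm (y), yoke cheeks 87 mm high. Origin at the centre of its underside; z up; the lens leans towards its -x, which roughly looks to the robot.
- tray: Fixed aluminium wash tray, 250 mm (x) by 420 mm (y), rim 25 mm high, walls and floor 5 mm. Origin at the centre of its underside, on the table. The three cutters stand on its floor in a row along its y, about 130 mm apart, in any order.
- square_cutter: Loose bystander: square 60 mm cutter with a RED handle bar, 74 mm high, same build. Origin at the centre of its underside.
- round_cutter: Loose bystander: round 64 mm cutter with a GREEN handle bar, 74 mm high, same build. Origin at the centre of its underside.
- bowl_center (a point): Loose bystander: steel bowl, 120 mm across, 70 mm high; point on its axis half-way up.
- shaker_center (a point): Loose bystander: white shaker with steel cap, 60 mm across, 120 mm high; point at its centre half-way up.
Not all that is in view belongs to the job. What is shaped like the part that bears cutter_center but purple is not meant.

How it is judged (in metres and radians):
On the way:
1. the blue-handled cutter is lifted clear of the tray by its handle (height (world z) of cutter_edge above 0.05 m and contact force between cutter and the fingers above 1 N and distance between the grasp point and cutter_handle below 0.04 m), for 0.2 s.
At the end, for the whole second after the job is handed in: Cutter held still by its handle (within 40 mm of its middle), over 150 mm up; edge centre within 16 mm each way of the lens axis, 100 to 140 mm from the glass; edge square to the lens and bar along its level axis within 9 degrees; camera untouched, bystanders within 30 mm of their starts (x of cutter_edge in the frame of camera_lens between -0.016 and 0.016 m and y of cutter_edge in the frame of camera_lens between -0.016 and 0.016 m and z of cutter_edge in the frame of camera_lens between 0.1 and 0.14 m and angle between the z axis of cutter_edge and the z axis of camera_lens, either way round below 0.16 rad and angle between the y axis of cutter_edge and the y axis of camera_lens, either way round below 0.16 rad and angle between cutter_edge's own z axis and vertical below 1 rad and height (world z) of cutter_edge above 0.15 m and contact force between cutter and the fingers above 1 N and distance between the grasp point and cutter_handle below 0.04 m and linear speed of cutter below 0.02 m/s and angular speed of cutter below 0.15 rad/s and contact force between camera_stand and anything else below 0.5 N and distance of each of square_cutter, round_cutter, bowl_center, shaker_center from where it was at the start of the episode below 0.03 m); the arm keeps its last pose, push and grip.
It fails at once if the camera is touched with more than 2 N (contact force between camera_stand and anything else above 2 N).
It fails at once if another cutter, the bowl or the shaker is displaced by more than 30 mm (distance of any of square_cutter, round_cutter, bowl_center, shaker_center from where it was at the start of the episode above 0.03 m).
It also fails if it takes over 34 s, if anything falls off the work surface, if the arm or the gripper's body presses on something with over 40 N, if the wrist force passes 120 N, or if a joint passes its speed limit or range.

## Robot

A 6-joint arm with a two-finger parallel gripper is mounted at the origin on the work surface. World frame = base frame: x ahead of the robot, y to its left, z up, the work surface at z = 0. Lengths are in m, angles in degrees, forces in N, time in s.
With the tool pointing down it reaches from about 0.225 to 0.875 m from the base axis. Payload 3.4 kg.
Tool frame: the origin (TCP) lies on the centre line of the jaws, within the pads' length; the fingertips stand 22 mm ahead of it and the grasp point (between the pads) lies 3 mm ahead of it; z points along the fingers, y is the line along which they close (so a half turn about z gives the same grasp; the last joint's range is limited). The gripper opens to 85 mm and grips with 20 to 120 N. Pads are 22 mm wide; open, the fingers measure 114 mm over their backs; the gripper's body (76 mm by 85 mm) begins 54 mm behind the grasp point. The pads swing forward as they close: fully open they stand 13 mm farther back than shut.
Start: joints at [-6.933, 15.808, 86.224, -0, 77.962, -6.933], TCP at [0.575, -0, 0.253] pointing down, gripper open.
Joint ranges: [-165.64, 165.64], [-43.16, 119.46], [12.63, 154.43], [-67.54, 247.53], [6.08, 155.33], [-154.97, 154.97]. Speed limits (degrees/s): [147.25, 147.25, 180, 180, 180, 180].

## Interface

Orientations are given as a 3x3 rotation matrix whose columns are the frame's x, y, z axes.
In Python, from workcell import bot, snapshot, camera_params, finder gives the robot as it stands.
- The arm moves only by the tool apply_moves, never from a script. Its argument "motion" is a list of rows, each an object with "angular": the turn, a rotation vector about the tool's x, y, z in degrees, a list of three; "offset": the shift along the tool's x, y, z in cm, a list of three; "hand": the closure in counts, from 0 (fully open) to 255 (shut). In form: [{"angular": [wx, wy, wz], "offset": [x, y, z], "hand": hand}, ...]. A call has 1 to 5 rows; each row shifts and turns the commanded pose from where the row before left it, along the tool's axes as they then stand; what a row does not reach is not made up. A row lasts 1/12 s, in which the tool goes at most 41.7 mm and 7.16 degrees, less where a joint would pass 70% of its speed; a pose out of reach is approached as far as the arm can. A call is refused whole if a number of a shift passes 4.17 or a number of a turn 7.16, either way. A call with a gripper value outside its range is refused whole. The fingers move at their own pace and stop on an object; the grip force is fixed at half the most. Time passes only in rows, so rows that do not move let the fingers close. It gives the time, the measured TCP pose, the force, the opening and the grip force at its end, in the units of the state.
- bot.sense(): the state, without advancing time (a new reading comes with each control period).
- snapshot(name): name is "scene" or "side" or "wrist"; returns the picture (420x560x3 uint8, blue, green, red); there is no depth.
- camera_params(name): a dict with "mtx" (3x3 intrinsics, pixels), "rvec" (rotation vector, rad) and "tvec" (3), from world to camera coordinates, as OpenCV has them. Camera axes: x right, y down, z forward; pixel columns grow to the right and rows downward; lengths in m; the calibration is good to about 2 mm. The wrist camera is an equidistant fisheye: a pixel r from the principal point sees the ray r / f radians off the axis. A picture is of the moment at which its call begins: read the wrist's pose just before it. camera_params takes no time and is no camera call; for the wrist camera it gives the pose at the moment of the call.
- bot.sign_off(): hands the job in; it is judged then, once.
Trained networks look in the newest picture that a camera, given by its name, has taken for a name from the list of things; names that differ only in an ending like _2 or _b are one class to them, and where a whole thing is asked for, a point or a joint stands for the part that bears it (a point fixed in the world has none). Each returns a list of dicts, best first, with "conf" (0 to 1); they miss things now and then, are a little off and sometimes report something else, mostly with a low value. They report only what shows in the picture. A call takes as long as a camera call. They do not tell look-alikes from the thing itself.
- finder.cut_out(camera, target): "region" (420x560 bool, what is visible of it) and "uv" ([column, row] in pixels, amid what is visible of it).
The state is a dict: "time": time; "joint_positions": joint angles; "qd": joint speeds; "tau": joint torques, N m; "eef_pos": TCP position; "tool_rot": TCP orientation; "contact_force": force on the tool from outside, world axes, zero at the start; "moment": the same for the moment, N m; "finger_gap": finger opening in m; "finger_force": force on a finger pad.
Only numpy, scipy, OpenCV 4.12 (cv2) and the standard library are available. Lean on these libraries where they do the work, as an engineer would, in place of code of your own. Each camera call takes 0.05 s, during which the arm holds its last target. There are 200 camera calls.

## Working session

There is one attempt and no reset: what is moved stays moved. The work goes in short steps, Python scripts to look and compute and a tool call to move; the robot and the scene stay as the last step left them, time stands still between calls to the robot, and variables do not carry over. Pictures are saved under pics/ and viewed, at most 10 in all, crops included, and the job is handed in when it is done.

Besides the shell and the picture viewer there is one more tool, called after "Call:" as name(argument=value, ...) on one line, values as JSON. apply_moves: Moves the arm, as the interface text tells. Its arguments: {"type":"object","properties":{"motion":{"type":"array","items":{"type":"object","properties":{"angular":{"type":"array","items":{"type":"number"}},"offset":{"type":"array","items":{"type":"number"}},"hand":{"type":"number"}}}}},"required":["motion"]}

```bash
mkdir -p pics; python3 - <<'E'
from workcell import bot, snapshot, camera_params, finder
import cv2, numpy as np
s=bot.sense(); print(s['time'],s['eef_pos'],s['tool_rot'],s['finger_gap'])
ims=[]
for n in ["scene","side"]:
    im=snapshot(n); ims.append(im); cv2.imwrite(f"pics/{n}0.png",im); cp=camera_params(n)
    print(n,cp)
    for t in ["cutter_handle","cutter_center","camera_lens","camera_stand","tray"]:
        print(t,[(round(d['conf'],2),np.round(d['uv']),int(d['region'].sum())) for d in finder.cut_out(n,t)][:4])
print(bot.sense()['time'])
E
```

```text
0.0 [5.74500571e-01 6.02138038e-05 2.52419655e-01] [[ 1.80691514e-05  9.99998219e-01 -1.88707001e-03]
 [ 9.99999977e-01 -1.76686150e-05  2.12269529e-04]
 [ 2.12235809e-04 -1.88707380e-03 -9.99998197e-01]] 0.08533517516172544
scene {'mtx': array([[518.1585514 ,   0.        , 272.22253722],
       [  0.        , 518.1585514 , 216.25079027],
       [  0.        ,   0.        ,   1.        ]]), 'rvec': array([ 1.37545146,  2.26609026, -0.84755411]), 'tvec': array([ 0.31396278, -0.2775481 ,  2.05216536])}
cutter_handle [(0.92, array([183., 251.]), 400), (0.86, array([147., 191.]), 508), (0.76, array([241., 151.]), 287)]
cutter_center [(0.69, array([197., 191.]), 467), (0.64, array([144., 188.]), 476), (0.61, array([182., 250.]), 495), (0.57, array([239., 158.]), 344)]
camera_lens [(0.77, array([352., 285.]), 776)]
camera_stand [(0.68, array([349., 295.]), 1772), (0.21, array([228., 205.]), 383)]
tray [(0.67, array([227., 218.]), 5893), (0.46, array([226., 203.]), 388)]
side {'mtx': array([[494.92801153,   0.        , 277.2530722 ],
       [  0.        , 494.92801153, 210.62638869],
       [  0.        ,   0.        ,   1.        ]]), 'rvec': array([ 0.22776068, -2.68918336,  1.40605761]), 'tvec': array([0.51275597, 0.17395134, 1.59428249])}
cutter_handle [(0.72, array([353., 193.]), 494), (0.65, array([228., 190.]), 300), (0.61, array([287., 158.]), 245), (0.52, array([295., 180.]), 295)]
cutter_center [(0.85, array([297., 180.]), 298), (0.72, array([230., 189.]), 385), (0.61, array([356., 192.]), 446), (0.48, array([287., 160.]), 221)]
camera_lens [(0.7, array([212., 276.]), 836)]
camera_stand [(0.75, array([216., 289.]), 1726)]
tray [(0.72, array([274., 216.]), 309), (0.67, array([286., 206.]), 3704)]
0.6
```

View pics/scene0.png

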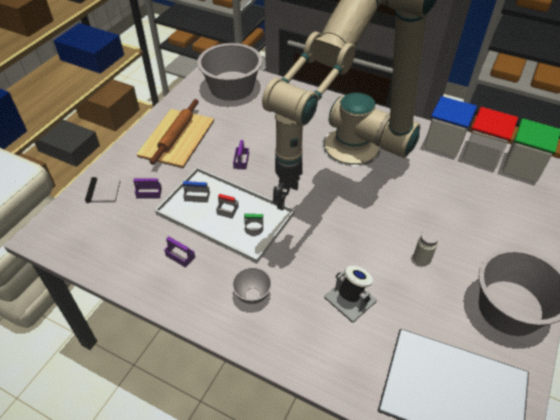

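View pics/side0.png

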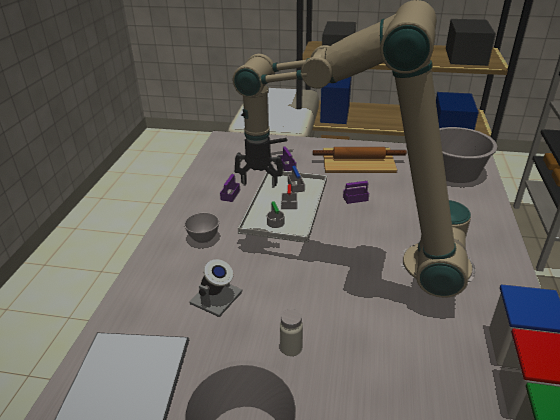

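The scene view shows the blue cutter at the tray's far-left end (~(196,185)), with red (227,200), green (253,217) and purple decoys outside. The lens is at ~(358,276) there. In the side view, blue is at (296,173) and the lens at (218,271).

```bash
cat > h.py <<'E'
import cv2, numpy as np
from scipy.optimize import least_squares
from workcell import bot, snapshot, camera_params, finder
def proj(P,cp,fish=False):
    R=cv2.Rodrigues(np.array(cp['rvec']))[0]; p=np.atleast_2d(P)@R.T+np.array(cp['tvec']).ravel(); K=cp['mtx']
    if fish:
        r=np.linalg.norm(p[:,:2],axis=1); th=np.arctan2(r,p[:,2]); q=p[:,:2]/r[:,None]*th[:,None]
    else: q=p[:,:2]/p[:,2:]
    return q*[K[0,0],K[1,1]]+[K[0,2],K[1,2]]
def tri(obs,x0=(.6,0,.1)):
    f=lambda X:np.concatenate([(proj(X,cp,fi)[0]-uv) for uv,cp,fi in obs])
    r=least_squares(f,x0); return r.x, np.abs(r.fun).max()
def blue(im,box,sat=120):
    h=cv2.cvtColor(im,cv2.COLOR_BGR2HSV); m=((abs(h[...,0].astype(int)-112)<12)&(h[...,1]>sat)&(h[...,2]>40)).astype(np.uint8)
    k=np.zeros_like(m); x0,y0,x1,y1=box; k[y0:y1,x0:x1]=1; return m*k
E
python3 - <<'E'
from h import *
from cv2 import imread
B={'scene':(175,170,215,200),'side':(285,160,305,190)}; L={'scene':(340,262,375,292),'side':(200,258,238,288)}
oh=[];ol=[];ends=[]
big=[]
for n in B:
    im=imread(f'pics/{n}0.png'); cp=camera_params(n)
    for box,o in((B[n],oh),(L[n],ol)):
        m=blue(im,box); ys,xs=np.nonzero(m); c=np.array([xs.mean(),ys.mean()]); o.append((c,cp,False))
        w,v=np.linalg.eigh(np.cov(xs,ys)); print(n,len(xs),c,v[:,1],np.sqrt(w)*1.73)
        if o is oh: ends.append((c,v[:,1]))
    for b in(B[n],L[n]):
        x,y=(b[0]+b[2])//2,(b[1]+b[3])//2
        big.append(cv2.resize(im[y-32:y+38,x-45:x+45],None,fx=4,fy=4,interpolation=cv2.INTER_CUBIC))
h,e=tri(oh);print('handle',h,e); l,e=tri(ol);print('lens',l,e)
# yaw of bar: horizontal dir whose projection matches
for (c,v),(_,cp,_) in zip(ends,oh):
    a=np.radians(np.arange(0,180,1)); 
    d=np.array([proj(h+.03*np.array([np.cos(t),np.sin(t),0]),cp)[0]-proj(h,cp)[0] for t in a]); d/=np.linalg.norm(d,axis=1)[:,None]
    print('yaw',np.degrees(a[np.argmax(abs(d@v))]))
cv2.imwrite('pics/big.png',np.vstack([np.hstack(big[:2]),np.hstack(big[2:])]))
cpw=camera_params('wrist');print(cpw, 'campos',-cv2.Rodrigues(np.array(cpw['rvec']))[0].T@np.array(cpw['tvec']).ravel())
E
```

```text
scene 77 [193.93506494 183.36363636] [-0.99652661 -0.08327496] [ 1.74257873 10.98348215]
scene 43 [358.97674419 274.13953488] [-0.87243714 -0.48872634] [2.15587494 4.8706711 ]
side 47 [295.53191489 171.25531915] [0.42672812 0.90437996] [1.83835536 6.52659849]
side 82 [218.74390244 270.97560976] [-0.96734344 -0.25346928] [4.01221697 4.93041262]
handle [ 0.51771608 -0.39283878  0.07615556] 0.12180192213941154
lens [0.64040638 0.26699117 0.11766519] 0.01014964370102689
yaw 111.0
yaw 112.0
{'mtx': array([[325.1922621 ,   0.        , 279.66249023],
       [  0.        , 325.1922621 , 208.68646484],
       [  0.        ,   0.        ,   1.        ]]), 'rvec': array([-2.87492894e+00,  2.39202854e-04,  8.50444843e-04]), 'tvec': array([-0.57447585, -0.03331603,  0.37920743])} campos [0.57470159 0.06764943 0.37426244]
```

View pics/big.png

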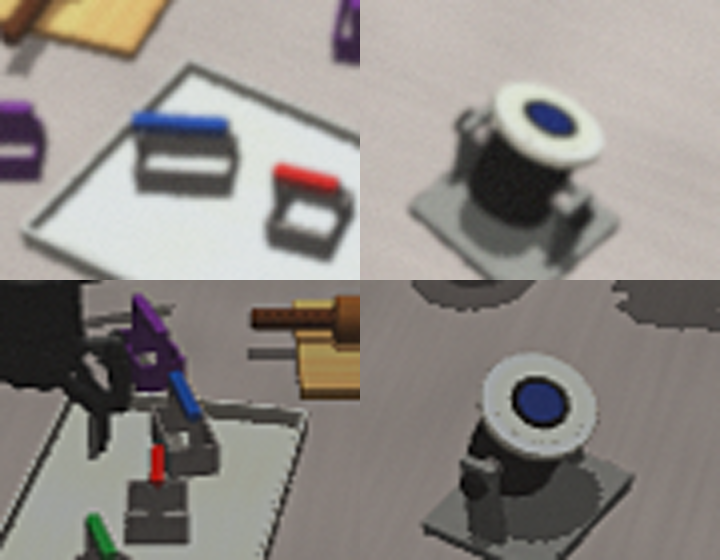

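Handle ≈ (0.518,-0.393,0.076) with the bar at yaw ≈111°; lens ≈ (0.640,0.267,0.118). First, a short detour for a close wrist look at the lens.

Call:
apply_moves(motion=[{"offset": [3.8, 0, 0], "angular": [0, 0, 0], "hand": 0}, {"offset": [3.8, 0, 0], "angular": [0, 0, 0], "hand": 0}, {"offset": [3.8, 0, 0], "angular": [0, 0, 0], "hand": 0}, {"offset": [3.8, 0, 0], "angular": [0, 0, 0], "hand": 0}, {"offset": [0, 0, 0], "angular": [0, 0, 0], "hand": 0}])

```text
time: 1.02
eef_pos: [0.5746, 0.1586, 0.2533]
tool_rot: [[-0.005, 1.0, 0.0], [1.0, 0.005, 0.005], [0.005, 0.0, -1.0]]
contact_force: [0.1, -0.8, -0.7]
finger_gap: 0.0851
finger_force: 0.0
```

```bash
python3 - <<'E'
from h import *
import pickle
print(bot.sense()['time'],bot.sense()['eef_pos'],np.abs(bot.sense()['qd']).max())
cp=camera_params('wrist'); im=snapshot('wrist'); cv2.imwrite('pics/w1.png',im); pickle.dump(cp,open('w1.pkl','wb'))
print(proj([[.6404,.267,.1177]],cp,True))
E
```

```text
1.0167 [0.57456534 0.15860599 0.25334251] 6.163809200596248
[[363.86275512  75.10717811]]
```

View pics/w1.png

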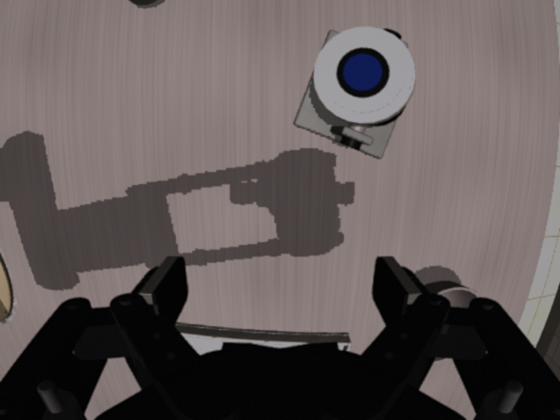

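The lens ring is centred at ~(363,72) in the wrist view, matching the triangulated (364,75). The foot edges show the stand's y axis at yaw ≈ 68°. Next I fit the ring pose jointly over all three views.

```bash
python3 - <<'E'
from h import *
import pickle
V=[('pics/scene0.png',camera_params('scene'),False,(335,258,380,300)),('pics/side0.png',camera_params('side'),False,(196,255,240,290)),('pics/w1.png',pickle.load(open('w1.pkl','rb')),True,(300,15,425,135))]
obs=[];glass=[]
for f,cp,fi,b in V:
    im=cv2.imread(f); x0,y0,x1,y1=b; c=im[y0:y1,x0:x1]; h=cv2.cvtColor(c,cv2.COLOR_BGR2HSV)
    m=((h[...,2]>(155 if not fi else 165))&(h[...,1]<40)).astype(np.uint8)
    if 'scene' in f: m=((h[...,2]>185)&(h[...,1]<40)).astype(np.uint8)
    m=cv2.morphologyEx(m,cv2.MORPH_OPEN,np.ones((2,2)))
    n,lab,st,_=cv2.connectedComponentsWithStats(m); i=1+np.argmax(st[1:,4]); 
    ct=cv2.convexHull(max(cv2.findContours((lab==i).astype(np.uint8),cv2.RETR_EXTERNAL,cv2.CHAIN_APPROX_NONE)[0],key=len))[:,0]
    full=np.zeros_like(m); cv2.fillPoly(full,[ct],1)
    e=cv2.fitEllipse(max(cv2.findContours(full,0,1)[0],key=len)); e=((e[0][0]+x0,e[0][1]+y0),(e[1][0]+1,e[1][1]+1),e[2]); print(f,st[i],'ell',np.round(e[0],1),np.round(e[1],1),round(e[2]))
    t=np.linspace(0,2*np.pi,60,endpoint=False);a=np.radians(e[2]);
    P=np.c_[np.cos(t)*e[1][0]/2,np.sin(t)*e[1][1]/2]@np.array([[np.cos(a),np.sin(a)],[-np.sin(a),np.cos(a)]])+e[0]
    obs.append((P,cp,fi)); m=blue(im,b,100); ys,xs=np.nonzero(m); glass.append(((xs.mean(),ys.mean()),cp,fi)); print('glass',glass[-1][0])
L,e=tri(glass); print('glass tri',L,e)
def frame(y,t):
    ya=np.array([np.cos(y),np.sin(y),0]); lean=np.array([-np.sin(y),np.cos(y),0])
    z=np.cos(t)*np.array([0,0,1])+np.sin(t)*lean; return np.c_[np.cross(ya,z),ya,z]
def res(p,sel=(0,1,2)):
    F=frame(p[3],p[4]); t=np.linspace(0,2*np.pi,360); C=p[:3]+p[5]*(np.outer(np.cos(t),F[:,0])+np.outer(np.sin(t),F[:,1]))
    o=[]
    for i in sel:
        P,cp,fi=obs[i]; q=proj(C,cp,fi); o.append(np.linalg.norm(P[:,None]-q[None],axis=2).min(1)*(1 if fi else 1))
    return np.concatenate(o)
for sel in [(0,1,2),(0,1),(0,2),(1,2)]:
  for r in (None,):
    s=least_squares(res,[*L,np.radians(68),np.radians(28),.043],args=(sel,)); p=s.x
    print(sel,np.round(p[:3],4),np.degrees(p[3:5]).round(1),p[5].round(4),'rms',np.sqrt((s.fun**2).mean()).round(2))
# foot edge yaw from wrist
cp=V[2][1];
R=cv2.Rodrigues(np.array(cp['rvec']))[0];C=-R.T@np.array(cp['tvec']).ravel();K=cp['mtx']
def plane(u,z):
    d=(np.array(u)-[K[0,2],K[1,2]])/K[0,0]; r=np.hypot(*d); v=R.T@np.r_[d/r*np.sin(r),np.cos(r)]; return C+v*(z-C[2])/v[2]
A,B,D=[plane(u,.01) for u in((295,124),(381,158),(333,33))]
print('foot',A,B,D,np.linalg.norm(A-B),np.linalg.norm(A-D),np.degrees(np.arctan2(*(B-A)[[1,0]])),np.degrees(np.arctan2(*(D-A)[[1,0]])))
E
```

```text
pics/scene0.png [   0    0   45   42 1026] ell [361.7 273.5] [36.3 55.8] 120
glass (np.float64(359.1020408163265), np.float64(274.1224489795918))
pics/side0.png [ 10   6  28  25 354] ell [219.4 272.7] [24.2 29.3] 116
glass (np.float64(218.62790697674419), np.float64(271.0232558139535))Traceback (most recent call last):
  File "<stdin>", line 10, in <module>
    return _wrapfunc(a, 'argmax', axis=axis, out=out, **kwds)
    return bound(*args, **kwds)
ValueError: attempt to get argmax of an empty sequence
```

```bash
cat > fit.py <<'E'
from h import *
import pickle
V=[('pics/scene0.png',camera_params('scene'),False,(335,258,380,300),(346,268),(385,262)),('pics/side0.png',camera_params('side'),False,(196,255,240,290),(230,279),(245,262)),('pics/w1.png',pickle.load(open('w1.pkl','rb')),True,(300,15,425,135),(330,75),(440,75))]
obs=[];glass=[]
for f,cp,fi,b,pr,pt in V:
    im=cv2.imread(f); x0,y0,x1,y1=b; g=im.min(2).astype(float)
    med=lambda p:np.median(g[p[1]-1:p[1]+2,p[0]-1:p[0]+2]); a,c=med(pr),med(pt); th=(a+c)/2; print(f,'ring',a,'table',c)
    m=(g[y0:y1,x0:x1]>th).astype(np.uint8)
    n,lab,st,_=cv2.connectedComponentsWithStats(m); i=1+np.argmax(st[1:,4])
    ct=cv2.convexHull(max(cv2.findContours((lab==i).astype(np.uint8),0,1)[0],key=len))[:,0]
    full=np.zeros_like(m); cv2.fillPoly(full,[ct],1)
    e=cv2.fitEllipse(max(cv2.findContours(full,0,1)[0],key=len)); e=((e[0][0]+x0,e[0][1]+y0),(e[1][0]+1,e[1][1]+1),e[2]); print(st[i],'ell',np.round(e[0],1),np.round(e[1],1),round(e[2]))
    t=np.linspace(0,2*np.pi,60,endpoint=False);a=np.radians(e[2])
    P=np.c_[np.cos(t)*e[1][0]/2,np.sin(t)*e[1][1]/2]@np.array([[np.cos(a),np.sin(a)],[-np.sin(a),np.cos(a)]])+e[0]
    obs.append((P,cp,fi)); m=blue(im,b,100); ys,xs=np.nonzero(m); glass.append(((xs.mean(),ys.mean()),cp,fi))
L,e=tri(glass); print('glass tri',L,e)
def frame(y,t):
    ya=np.array([np.cos(y),np.sin(y),0]); lean=np.array([-np.sin(y),np.cos(y),0])
    z=np.cos(t)*np.array([0,0,1])+np.sin(t)*lean; return np.c_[np.cross(ya,z),ya,z]
def res(p,sel,y0=None):
    y=p[3] if y0 is None else y0
    F=frame(y,p[4]); t=np.linspace(0,2*np.pi,360); C=p[:3]+p[5]*(np.outer(np.cos(t),F[:,0])+np.outer(np.sin(t),F[:,1])); o=[]
    for i in sel:
        P,cp,fi=obs[i]; q=proj(C,cp,fi); o.append(np.linalg.norm(P[:,None]-q[None],axis=2).min(1))
    return np.concatenate(o)
for sel in [(0,1,2),(0,1),(0,2),(1,2),(2,)]:
  for y0 in (None,np.radians(68)):
    s=least_squares(res,[*L,np.radians(68),np.radians(28),.043],args=(sel,y0)); p=s.x
    print(sel,y0 is None,np.round(p[:3],4),np.degrees(p[3:5]).round(1),p[5].round(4),'rms',np.sqrt((s.fun**2).mean()).round(2))
cp=V[2][1]
R=cv2.Rodrigues(np.array(cp['rvec']))[0];C=-R.T@np.array(cp['tvec']).ravel();K=cp['mtx']
def plane(u,z):
    d=(np.array(u)-[K[0,2],K[1,2]])/K[0,0]; r=np.hypot(*d); v=R.T@np.r_[d/r*np.sin(r),np.cos(r)]; return C+v*(z-C[2])/v[2]
A,B,D=[plane(u,.01) for u in((295,124),(381,158),(333,33))]
print('foot',A,B,D,np.linalg.norm(A-B),np.linalg.norm(A-D),np.degrees(np.arctan2(*(B-A)[[1,0]])),np.degrees(np.arctan2(*(D-A)[[1,0]])))
E
python3 fit.py
```

```text
pics/scene0.png ring 193.0 table 184.0
[ 11   7  28  20 256] ell [359.3 274.4] [17.5 29.7] 116
pics/side0.png ring 158.0 table 120.0
[  9   4  28  26 383] ell [218.3 271.5] [24.7 29.7] 119
pics/w1.png ring 156.0 table 126.0
[  14   12  101   96 5335] ell [364.   74.3] [ 96.2 101.5] 83
glass tri [0.63900117 0.26940124 0.11856186] 0.8670324327299568
(0, 1, 2) True [0.6398 0.2694 0.1177] [67.4 22.6] 0.0416 rms 0.55
(0, 1, 2) False [0.6399 0.2693 0.1178] [194.   22.4] 0.0415 rms 0.56
(0, 1) True [0.6406 0.2683 0.1181] [67.3 21.8] 0.0429 rms 0.31
(0, 1) False [0.6406 0.2682 0.1181] [152.1  21.9] 0.0429 rms 0.31
(0, 2) True [0.6399 0.2694 0.1175] [68.6 21.2] 0.0414 rms 0.52
(0, 2) False [0.64   0.2694 0.1177] [-393.7   20.4] 0.0413 rms 0.52
(1, 2) True [0.6393 0.2695 0.1183] [67.8 26.3] 0.0417 rms 0.35
(1, 2) False [0.6393 0.2695 0.1182] [-15.9  26.2] 0.0417 rms 0.36
(2,) True [ 1.2567  0.683  -2.3014] [68.7 25.5] 0.4334 rms 0.26
(2,) False [ 1.2571  0.6834 -2.3015] [68.  25.5] 0.4337 rms 0.28
foot [0.59074879 0.22539106 0.01      ] [0.69141796 0.18950417 0.01      ] [0.6329358  0.33210189 0.01      ] 0.10687446317294404 0.11474730357839763 -19.620308638023037 68.42915614774293
```

Call:
apply_moves(motion=[{"offset": [-4.1, -0.5, 0], "angular": [0, 0, 0], "hand": 0}, {"offset": [-4.1, -0.5, 0], "angular": [0, 0, 0], "hand": 0}, {"offset": [-4.1, -0.5, 0], "angular": [0, 0, 0], "hand": 0}, {"offset": [-4.1, -0.5, 0], "angular": [0, 0, 0], "hand": 0}, {"offset": [-4.1, -0.5, 0], "angular": [0, 0, 0], "hand": 0}])

```text
time: 1.48
eef_pos: [0.5492, -0.0558, 0.2535]
tool_rot: [[0.0, 1.0, 0.0], [1.0, -0.0, -0.001], [-0.001, 0.0, -1.0]]
contact_force: [0.6, -0.1, -0.3]
finger_gap: 0.0852
finger_force: 0.0
```

Call:
apply_moves(motion=[{"offset": [-4.1, -0.5, 0], "angular": [0, 0, 0], "hand": 0}, {"offset": [-4.1, -0.5, 0], "angular": [0, 0, 0], "hand": 0}, {"offset": [-4.1, -0.5, 0], "angular": [0, 0, 0], "hand": 0}, {"offset": [-4.1, -0.5, 0], "angular": [0, 0, 0], "hand": 0}, {"offset": [-4.1, -0.5, 0], "angular": [0, 0, 0], "hand": 0}])

```text
time: 1.9
eef_pos: [0.5235, -0.2611, 0.2536]
tool_rot: [[0.001, 1.0, -0.0], [1.0, -0.001, -0.001], [-0.001, -0.0, -1.0]]
contact_force: [0.6, 0.7, 0.4]
finger_gap: 0.0856
finger_force: 0.0
```

Call:
apply_moves(motion=[{"offset": [-4.1, -0.5, 0], "angular": [0, 0, 0], "hand": 0}, {"offset": [-4.1, -0.5, 0], "angular": [0, 0, 0], "hand": 0}, {"offset": [0, 0, 0], "angular": [0, 0, -7.1], "hand": 0}, {"offset": [0, 0, 0], "angular": [0, 0, -7.1], "hand": 0}, {"offset": [0, 0, 0], "angular": [0, 0, -7.1], "hand": 0}])

```text
time: 2.32
eef_pos: [0.5135, -0.3424, 0.253]
tool_rot: [[-0.366, 0.931, -0.001], [0.931, 0.366, -0.0], [0.0, -0.001, -1.0]]
contact_force: [0.0, -0.3, 0.3]
finger_gap: 0.0855
finger_force: 0.0
```

```bash
cat > look.py <<'E'
from h import *
import sys
s=bot.sense(); cp=camera_params('wrist'); im=snapshot('wrist'); cv2.imwrite(f'pics/{sys.argv[1]}.png',im)
R=cv2.Rodrigues(np.array(cp['rvec']))[0];C=-R.T@np.array(cp['tvec']).ravel();K=cp['mtx']
def plane(u,z):
    d=(np.array(u)-[K[0,2],K[1,2]])/K[0,0]; r=np.hypot(*d); v=R.T@np.r_[d/r*np.sin(r),np.cos(r)]; return C+v*(z-C[2])/v[2]
m=blue(im,(100,50,460,400)); n,lab,st,_=cv2.connectedComponentsWithStats(m); i=1+np.argmax(st[1:,4]); print(st[1:][st[1:,4]>30])
c,wh,a=cv2.minAreaRect(np.argwhere(lab==i)[:,::-1].astype(np.float32))
bx=cv2.boxPoints((c,wh,a)); e=sorted([(np.linalg.norm(bx[k]-bx[(k+1)%4]),k) for k in range(2)]); k=e[0][1]
p,q=(bx[k]+bx[(k+1)%4])/2,(bx[(k+2)%4]+bx[(k+3)%4])/2
P,Q=plane(p,.075),plane(q,.075); M=(P+Q)/2
print('uv',c,wh,'mid',M,'len',np.linalg.norm(P-Q),'yaw',np.degrees(np.arctan2(*(Q-P)[[1,0]])))
T=s['tool_rot']; print('tcp',s['eef_pos'],'to go in tool cm',100*(np.array(T).T@(np.r_[M[:2],.071]-s['eef_pos'])),'tool x yaw',np.degrees(np.arctan2(T[1][0],T[0][0])))
E
python3 look.py w2
```

```text
[[ 258  196   16   82 1063]]
uv (265.2484130859375, 236.45541381835938) (81.09115600585938, 13.812621116638184) mid [ 0.51614973 -0.38855321  0.075     ] len 0.08518786679158087 yaw -67.44802371724322
tcp [ 0.5135318  -0.34240678  0.2529519 ] to go in tool cm [-4.39528883 -1.42744107 18.19539067] tool x yaw 111.45655176327384
```

View pics/w2.png

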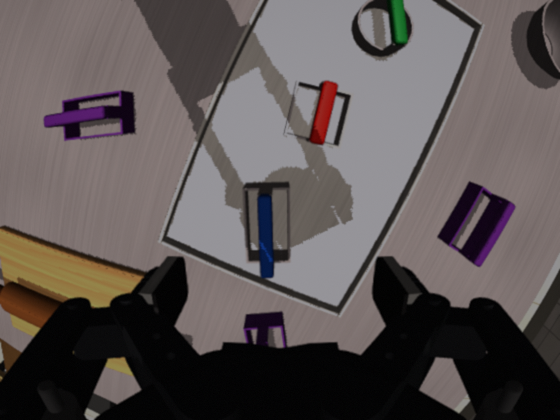

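Blue bar at (265,236), yaw 112.5°; the gripper corridor around it is clear. I align over it first, then recheck.

Call:
apply_moves(motion=[{"offset": [-2.2, -0.7, 1.0], "angular": [0, 0, -1], "hand": 0}, {"offset": [-2.2, -0.7, 2.0], "angular": [0, 0, 0], "hand": 0}, {"offset": [0, 0, 3.5], "angular": [0, 0, 0], "hand": 0}, {"offset": [0, 0, 3.0], "angular": [0, 0, 0], "hand": 0}, {"offset": [0, 0, 0], "angular": [0, 0, 0], "hand": 0}])

```text
time: 2.78
eef_pos: [0.5143, -0.3842, 0.1518]
tool_rot: [[-0.376, 0.927, -0.01], [0.927, 0.376, 0.009], [0.012, -0.006, -1.0]]
contact_force: [-1.2, 0.8, -1.8]
finger_gap: 0.0854
finger_force: 0.0
```

```bash
python3 look.py w3
```

```text
[[ 270  171   22  126 2521]]
uv (280.4999694824219, 233.49996948242188) (124.99998474121094, 20.999996185302734) mid [ 0.51618713 -0.38868311  0.075     ] len 0.08674839291952981 yaw -67.86970712398023
tcp [ 0.51430985 -0.38423472  0.15177883] to go in tool cm [-0.57689979  0.05504901  8.07152272] tool x yaw 112.093386706839
```

View pics/w3.png

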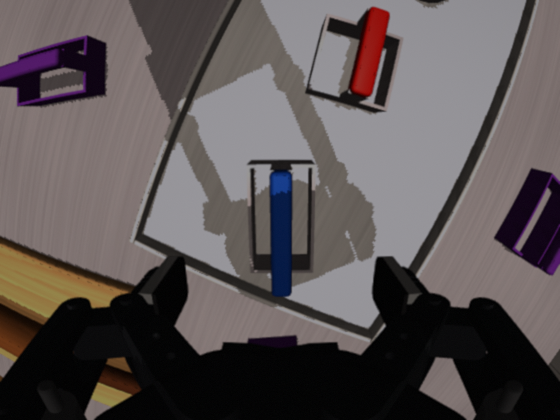

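The bar runs straight up between the jaws at (280,233). I descend and settle.

Call:
apply_moves(motion=[{"offset": [-0.2, 0, 2.5], "angular": [0, 0, 0], "hand": 0}, {"offset": [0, 0, 2.5], "angular": [0, 0, 0], "hand": 0}, {"offset": [0, 0, 1.5], "angular": [0, 0, 0], "hand": 0}, {"offset": [0, 0, 0], "angular": [0, 0, 0], "hand": 0}, {"offset": [0, 0, 0], "angular": [0, 0, 0], "hand": 0}])

```text
time: 3.25
eef_pos: [0.5197, -0.3886, 0.0949]
tool_rot: [[-0.379, 0.925, 0.001], [0.925, 0.379, -0.001], [-0.002, 0.001, -1.0]]
contact_force: [1.0, 0.7, -0.7]
finger_gap: 0.0851
finger_force: 0.0
```

Call:
apply_moves(motion=[{"offset": [0, -0.3, 1.0], "angular": [0, 0, 0], "hand": 0}, {"offset": [0, 0, 1.0], "angular": [0, 0, 0], "hand": 0}, {"offset": [0, 0, 0], "angular": [0, 0, 0], "hand": 0}, {"offset": [0, 0, 0], "angular": [0, 0, 0], "hand": 255}, {"offset": [0, 0, 0], "angular": [0, 0, 0], "hand": 255}])

```text
time: 3.67
eef_pos: [0.5165, -0.3892, 0.0736]
tool_rot: [[-0.379, 0.925, 0.0], [0.925, 0.379, -0.0], [-0.001, 0.0, -1.0]]
contact_force: [0.2, -0.0, 0.4]
finger_gap: 0.0638
finger_force: 0.0
```

Call:
apply_moves(motion=[{"offset": [0, 0, 0], "angular": [0, 0, 0], "hand": 255}, {"offset": [0, 0, 0], "angular": [0, 0, 0], "hand": 255}, {"offset": [0, 0, 0], "angular": [0, 0, 0], "hand": 255}, {"offset": [0, 0, 0], "angular": [0, 0, 0], "hand": 255}, {"offset": [0, 0, 0], "angular": [0, 0, 0], "hand": 255}])

```text
time: 4.08
eef_pos: [0.5167, -0.3892, 0.0737]
tool_rot: [[-0.379, 0.925, 0.001], [0.925, 0.379, -0.001], [-0.001, 0.001, -1.0]]
contact_force: [-0.2, 1.0, 1.0]
finger_gap: 0.013
finger_force: 58.9
```

Gripped at 13–14 mm. Lifting.

Call:
apply_moves(motion=[{"offset": [0, 0, -1.5], "angular": [0, 0, 0], "hand": 255}, {"offset": [0, 0, -3], "angular": [0, 0, 0], "hand": 255}, {"offset": [0, 0, -4], "angular": [0, 0, 0], "hand": 255}, {"offset": [0, 0, -4], "angular": [0, 0, 0], "hand": 255}, {"offset": [0, 0, -4], "angular": [0, 0, 0], "hand": 255}])

```text
time: 4.5
eef_pos: [0.5158, -0.3885, 0.2393]
tool_rot: [[-0.379, 0.925, -0.001], [0.925, 0.379, 0.001], [0.002, -0.001, -1.0]]
contact_force: [0.1, -1.4, -2.6]
finger_gap: 0.0131
finger_force: 58.6
```

Call:
apply_moves(motion=[{"offset": [0, 0, -4], "angular": [0, 0, 0], "hand": 255}, {"offset": [0, 0, -4], "angular": [0, 0, 0], "hand": 255}, {"offset": [0, 0, -2], "angular": [0, 0, 0], "hand": 255}, {"offset": [0, 0, 0], "angular": [0, 0, 0], "hand": 255}, {"offset": [0, 0, 0], "angular": [0, 0, 0], "hand": 255}])

```text
time: 4.92
eef_pos: [0.5164, -0.3891, 0.3389]
tool_rot: [[-0.379, 0.925, 0.001], [0.925, 0.379, -0.001], [-0.002, 0.001, -1.0]]
contact_force: [-0.1, 0.6, -2.8]
finger_gap: 0.0133
finger_force: 58.7
```

```bash
python3 look.py w4; cat > plan.py <<'E'
from h import *
import sys
from scipy.spatial.transform import Rotation as Ro
yaw,tilt=np.radians(float(sys.argv[1])),np.radians(float(sys.argv[2])); L=np.array([.6400,.2688,.1179]); back=float(sys.argv[3])
ya=np.array([np.cos(yaw),np.sin(yaw),0]); lean=np.array([-np.sin(yaw),np.cos(yaw),0]); z=np.cos(tilt)*np.array([0,0,1])+np.sin(tilt)*lean
F=np.c_[ya,np.cross(-z,ya),-z]   # tool axes: x along level axis, z toward lens
s=bot.sense(); T=np.array(s['tool_rot'])
tcp=L+z*(.12+.066+.0+back+.0047-.002)
R=T.T@F; print('F',F.round(3).tolist()); print('t',s['time'],'goal tcp',tcp.round(4),'world delta',(tcp-s['eef_pos']).round(4),'tool delta cm',(100*T.T@(tcp-s['eef_pos'])).round(2),'goal-frame delta cm',(100*F.T@(tcp-s['eef_pos'])).round(2),'rotvec deg tool',np.degrees(Ro.from_matrix(R).as_rotvec()).round(2))
E
python3 plan.py 68 24 0.08
```

```text
[[ 262  184   36  164 5288]]
uv (279.5, 265.5) (163.0, 35.0) mid [ 0.56526913 -0.50887187  0.075     ] len 0.24486360875805338 yaw -67.72397992891825
tcp [ 0.51639992 -0.38908859  0.3389412 ] to go in tool cm [-12.89418677  -0.04394305  26.81464556] tool x yaw 112.30071639945851
F [[0.375, 0.847, 0.377], [0.927, -0.342, -0.152], [0.0, 0.407, -0.914]]
t 4.9667 goal tcp [0.5387 0.3097 0.3634] world delta [0.0228 0.6983 0.0265] tool delta cm [63.75 28.61 -2.54] goal-frame delta cm [ 65.6  -20.89 -12.2 ] rotvec deg tool [-22.88  -9.37  43.62]
```

View pics/w4.png

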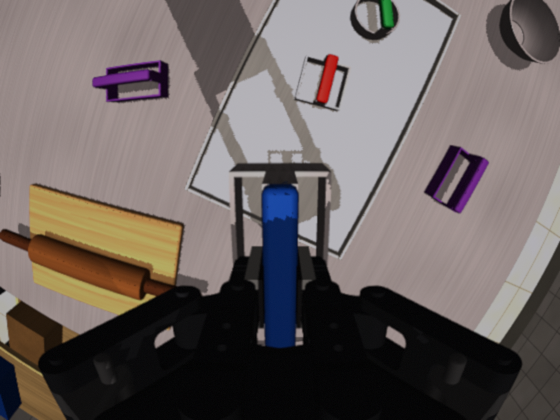

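The cutter hangs square in the jaws with the bar at (280,265). Carrying it over to a standoff.

Call:
apply_moves(motion=[{"offset": [1.75, 0.78, 0], "angular": [0, 0, 0], "hand": 255}, {"offset": [3.5, 1.57, -0.4], "angular": [0, 0, 0], "hand": 255}, {"offset": [3.75, 1.68, -0.4], "angular": [0, 0, 0], "hand": 255}, {"offset": [3.75, 1.68, -0.4], "angular": [0, 0, 0], "hand": 255}, {"offset": [3.75, 1.68, -0.4], "angular": [0, 0, 0], "hand": 255}])

```text
time: 5.38
eef_pos: [0.5208, -0.2063, 0.3508]
tool_rot: [[-0.378, 0.926, -0.006], [0.926, 0.378, 0.003], [0.005, -0.004, -1.0]]
contact_force: [0.2, -0.7, -1.2]
finger_gap: 0.0132
finger_force: 58.7
```

Call:
apply_moves(motion=[{"offset": [3.75, 1.68, -0.4], "angular": [0, 0, 0], "hand": 255}, {"offset": [3.75, 1.68, -0.4], "angular": [0, 0, 0], "hand": 255}, {"offset": [3.75, 1.68, 0], "angular": [0, 0, 0], "hand": 255}, {"offset": [3.75, 1.68, 0], "angular": [0, 0, 0], "hand": 255}, {"offset": [3.75, 1.68, 0], "angular": [0, 0, 0], "hand": 255}])

```text
time: 5.8
eef_pos: [0.5272, -0.0009, 0.3593]
tool_rot: [[-0.379, 0.925, -0.006], [0.925, 0.379, 0.001], [0.003, -0.005, -1.0]]
contact_force: [1.3, -0.8, -1.6]
finger_gap: 0.013
finger_force: 58.7
```

Call:
apply_moves(motion=[{"offset": [3.75, 1.68, 0], "angular": [0, 0, 0], "hand": 255}, {"offset": [3.75, 1.68, 0], "angular": [0, 0, 0], "hand": 255}, {"offset": [3.75, 1.68, 0], "angular": [0, 0, 0], "hand": 255}, {"offset": [3.75, 1.68, 0], "angular": [0, 0, 0], "hand": 255}, {"offset": [3.75, 1.68, 0], "angular": [0, 0, 0], "hand": 255}])

```text
time: 6.22
eef_pos: [0.5338, 0.2041, 0.359]
tool_rot: [[-0.38, 0.925, -0.006], [0.925, 0.38, -0.002], [0.001, -0.006, -1.0]]
contact_force: [1.2, -0.2, -2.2]
finger_gap: 0.013
finger_force: 58.7
```

Call:
apply_moves(motion=[{"offset": [3.5, 1.57, 0], "angular": [0, 0, 0], "hand": 255}, {"offset": [2.0, 0.9, 0], "angular": [0, 0, 0], "hand": 255}, {"offset": [0, 0, 0], "angular": [-2.86, -1.17, 5.45], "hand": 255}, {"offset": [0, 0, 0], "angular": [-2.86, -1.17, 5.45], "hand": 255}, {"offset": [0, 0, 0], "angular": [-2.86, -1.17, 5.45], "hand": 255}])

```text
time: 6.63
eef_pos: [0.5363, 0.2628, 0.3581]
tool_rot: [[-0.096, 0.983, 0.155], [0.994, 0.102, -0.026], [-0.041, 0.151, -0.988]]
contact_force: [-0.5, -0.1, -1.6]
finger_gap: 0.0131
finger_force: 59.0
```

Call:
apply_moves(motion=[{"offset": [0, 0, 0], "angular": [-2.86, -1.17, 5.45], "hand": 255}, {"offset": [0, 0, 0], "angular": [-2.86, -1.17, 5.45], "hand": 255}, {"offset": [0, 0, 0], "angular": [-2.86, -1.17, 5.45], "hand": 255}, {"offset": [0, 0, 0], "angular": [-2.86, -1.17, 5.45], "hand": 255}, {"offset": [0, 0, 0], "angular": [-2.86, -1.17, 5.45], "hand": 255}])

```text
time: 7.05
eef_pos: [0.5357, 0.2618, 0.3587]
tool_rot: [[0.379, 0.846, 0.375], [0.926, -0.344, -0.157], [-0.004, 0.407, -0.913]]
contact_force: [-0.6, 0.3, -1.4]
finger_gap: 0.0129
finger_force: 59.0
```

Call:
apply_moves(motion=[{"offset": [0, 0, 0], "angular": [0, 0, 0], "hand": 255}, {"offset": [0, 0, 0], "angular": [0, 0, 0], "hand": 255}, {"offset": [0, 0, 0], "angular": [0, 0, 0], "hand": 255}])

```text
time: 7.3
eef_pos: [0.5369, 0.2625, 0.3606]
tool_rot: [[0.372, 0.849, 0.376], [0.928, -0.339, -0.154], [-0.004, 0.406, -0.914]]
contact_force: [0.2, -0.4, -1.9]
finger_gap: 0.0128
finger_force: 59.0
```

```bash
python3 plan.py 68 24 0.08; python3 - <<'E'
from h import *
import pickle
pickle.dump(camera_params('wrist'),open('w5.pkl','wb'))
a=snapshot('wrist');b=snapshot('side');c=snapshot('scene')
for n,i in(('w5',a),('side5',b),('scene5',c)): cv2.imwrite(f'pics/{n}.png',i)
f=lambda i,x,y,s:cv2.resize(i[y:y+140,x:x+190],(380,280),interpolation=cv2.INTER_CUBIC)
cv2.imwrite('pics/m5.png',np.vstack([np.hstack([cv2.resize(a,(380,280)),f(b,130,160,2)]),np.hstack([f(c,270,170,2),np.zeros((280,380,3),np.uint8)])]))
E
```

```text
F [[0.375, 0.847, 0.377], [0.927, -0.342, -0.152], [0.0, 0.407, -0.914]]
t 7.3 goal tcp [0.5387 0.3097 0.3634] world delta [0.0018 0.0473 0.0028] tool delta cm [ 4.45 -1.34 -0.92] goal-frame delta cm [ 4.45 -1.35 -0.91] rotvec deg tool [-0.04  0.14  0.22]
```

View pics/m5.png

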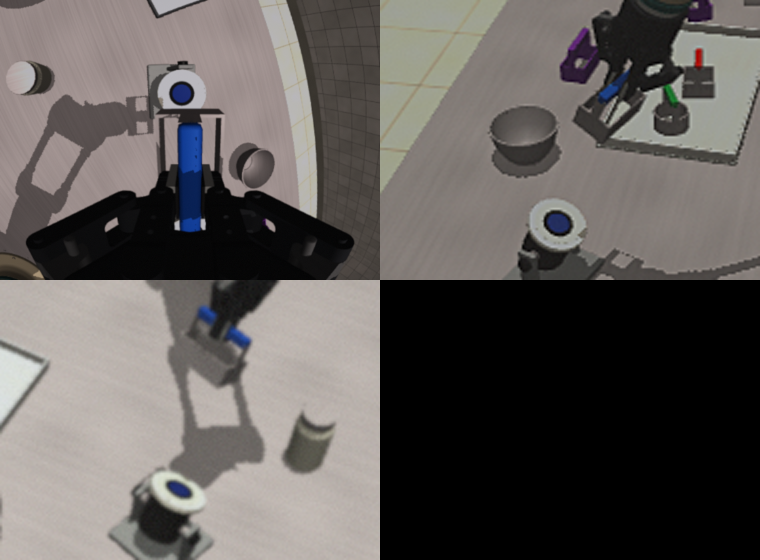

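Held straight, and the stand edges are parallel to the tool, so the yaw is right. I refine the tilt using the dark bezel edge, which has high contrast, at sub-pixel precision in all views.

```bash
cat > fit2.py <<'E'
from h import *
import pickle
from scipy.ndimage import map_coordinates
cs,cd=camera_params('scene'),camera_params('side')
V=[('scene0',cs,0),('scene5',cs,0),('side0',cd,0),('side5',cd,0),('w1',pickle.load(open('w1.pkl','rb')),1),('w5',pickle.load(open('w5.pkl','rb')),1)]
im={n:cv2.imread(f'pics/{n}.png').max(2).astype(float) for n,_,_ in V}
def frame(y,t):
    ya=np.array([np.cos(y),np.sin(y),0]); z=np.cos(t)*np.array([0,0,1])+np.sin(t)*np.array([-np.sin(y),np.cos(y),0]); return np.c_[np.cross(ya,z),ya,z]
T=np.linspace(0,2*np.pi,72,endpoint=False)
def circ(p,k=1): F=frame(p[3],p[4]); return p[:3]+k*p[5]*(np.outer(np.cos(T),F[:,0])+np.outer(np.sin(T),F[:,1]))
def run(p0,sel,ks):
    p=np.array(p0)
    for it in range(6):
        E=[]
        for i in sel:
            n,cp,fi=V[i]; P=[proj(circ(p,k),cp,fi) for k in ks]  # (nk,72,2)
            P=np.array(P); v=map_coordinates(cv2.GaussianBlur(im[n],(0,0),.6),[P[...,1],P[...,0]],order=1)
            g=np.gradient(v,axis=0); w=np.clip(g,0,None); w=w*(w>.5*w.max(0)); kk=(w*ks[:,None]).sum(0)/np.maximum(w.sum(0),1e-6)
            ok=(w.max(0)>.25*np.median(w.max(0)))
            edge=np.array([[np.interp(kk[j],ks,P[:,j,c]) for c in(0,1)] for j in range(72)])
            E.append((edge,ok,cp,fi))
        def res(q):
            o=[]
            for edge,ok,cp,fi in E:
                c=proj(circ(q),cp,fi); tn=np.roll(c,-1,0)-np.roll(c,1,0); nn=np.c_[tn[:,1],-tn[:,0]]/np.linalg.norm(tn,axis=1)[:,None]
                o.append((((edge-c)*nn).sum(1)*ok))
            return np.concatenate(o+[[ (q[3]-np.radians(68))*20 ]])
        s=least_squares(res,p,loss='soft_l1',f_scale=.3); p=s.x
    r=s.fun[:-1].reshape(len(sel),-1); return p,np.sqrt((r**2).mean(1))
if __name__=='__main__':
    for sel in [(0,1,2,3,4,5),(0,1,2,3),(0,1,4,5),(2,3,4,5),(0,2,4)]:
      for t0 in (24,32):
        p,r=run([.64,.2688,.1179,np.radians(68),np.radians(t0),.022],sel,np.linspace(.72,1.4,35)); print(sel,p[:3].round(4),np.degrees(p[3:5]).round(1),p[5].round(4),r.round(2))
E
python3 fit2.py
```

```text
(0, 1, 2, 3, 4, 5) [0.6392 0.2698 0.1176] [68.9 24.9] 0.0215 [0.59 0.6  0.48 0.48 0.12 0.59]
(0, 1, 2, 3, 4, 5) [0.6392 0.2698 0.1176] [68.9 24.9] 0.0215 [0.59 0.6  0.48 0.48 0.12 0.59]
(0, 1, 2, 3) [0.6405 0.2674 0.1176] [68.  25.6] 0.0218 [0.16 0.16 0.12 0.12]
(0, 1, 2, 3) [0.6405 0.2674 0.1176] [68.  25.6] 0.0218 [0.16 0.16 0.12 0.12]
(0, 1, 4, 5) [0.6395 0.2701 0.1157] [70.4 25. ] 0.0216 [0.63 0.64 0.09 0.17]
(0, 1, 4, 5) [0.6395 0.2701 0.1157] [70.3 25. ] 0.0216 [0.63 0.63 0.09 0.17]
(2, 3, 4, 5) [0.6389 0.2699 0.1184] [67.2 25.6] 0.0215 [0.38 0.38 0.21 0.67]
(2, 3, 4, 5) [0.6389 0.2699 0.1184] [67.2 25.6] 0.0215 [0.38 0.38 0.21 0.67]
(0, 2, 4) [0.639  0.2696 0.1183] [68.4 25.3] 0.0215 [0.6  0.37 0.19]
(0, 2, 4) [0.639  0.2696 0.1183] [68.4 25.3] 0.0215 [0.6  0.36 0.19]
```

Tilt 25.4°, consistent across subsets.

```bash
sed -i 's/L=np.array(.*\]);/L=np.array([.6396,.2692,.1177]);/' plan.py; python3 plan.py 68.3 25.4 0.08;python3 plan.py 68.3 25.4 0
```

```text
F [[0.37, 0.839, 0.399], [0.929, -0.334, -0.159], [0.0, 0.429, -0.903]]
t 7.45 goal tcp [0.5325 0.3118 0.3604] world delta [-0.0052  0.0496 -0.0015] tool delta cm [ 4.41 -2.19 -0.82] goal-frame delta cm [ 4.42 -2.16 -0.86] rotvec deg tool [-1.33  0.2  -0.22]
F [[0.37, 0.839, 0.399], [0.929, -0.334, -0.159], [0.0, 0.429, -0.903]]
t 7.45 goal tcp [0.5644 0.2991 0.2882] world delta [ 0.0267  0.0369 -0.0737] tool delta cm [ 4.44 -2.01  7.17] goal-frame delta cm [ 4.42 -2.16  7.14] rotvec deg tool [-1.33  0.2  -0.22]
```

Call:
apply_moves(motion=[{"offset": [2.2, -1.1, 0], "angular": [-1.3, 0.2, -0.2], "hand": 255}, {"offset": [2.2, -1.1, 0], "angular": [0, 0, 0], "hand": 255}, {"offset": [0, 0, 2], "angular": [0, 0, 0], "hand": 255}, {"offset": [0, 0, 2], "angular": [0, 0, 0], "hand": 255}, {"offset": [0, 0, 1.5], "angular": [0, 0, 0], "hand": 255}])

```text
time: 7.87
eef_pos: [0.5574, 0.3021, 0.3019]
tool_rot: [[0.369, 0.84, 0.398], [0.929, -0.334, -0.158], [-0.0, 0.428, -0.904]]
contact_force: [0.7, -0.2, -2.2]
finger_gap: 0.013
finger_force: 59.0
```

Call:
apply_moves(motion=[{"offset": [0, 0, 1], "angular": [0, 0, 0], "hand": 255}, {"offset": [0, 0, 0], "angular": [0, 0, 0], "hand": 255}, {"offset": [0, 0, 0], "angular": [0, 0, 0], "hand": 255}, {"offset": [0, 0, 0], "angular": [0, 0, 0], "hand": 255}, {"offset": [0, 0, 0], "angular": [0, 0, 0], "hand": 255}])

```text
time: 8.28
eef_pos: [0.5614, 0.3009, 0.2959]
tool_rot: [[0.37, 0.838, 0.401], [0.929, -0.335, -0.157], [0.003, 0.431, -0.903]]
contact_force: [-0.0, -0.5, -1.4]
finger_gap: 0.0132
finger_force: 58.9
```

```bash
python3 plan.py 68.3 25.4 0; python3 - <<'E'
from h import *
b=snapshot('side');c=snapshot('scene');a=snapshot('wrist')
s=bot.sense();T=np.array(s['tool_rot']);h=np.array(s['eef_pos'])+.0027*T[:,2]
def corners(k): return [h+k*T[:,2]+i*.025*T[:,1]+j*.043*T[:,0] for i,j in((1,1),(1,-1),(-1,-1),(-1,1))]
o=[]
for n,i,x,y in(('side',b,130,180),('scene',c,270,190)):
    cp=camera_params(n); u=cv2.resize(i[y:y+100,x:x+130],None,fx=3,fy=3,interpolation=cv2.INTER_CUBIC); v=u.copy()
    for P,col in((corners(.066),(0,255,0)),([h+.043*T[:,0],h-.043*T[:,0]],(0,255,255))):
        cv2.polylines(v,[((proj(np.array(P),cp)-[x,y]+.5)*3).round().astype(np.int32)],True,col,1)
    o.append(np.hstack([u,v]))
cv2.imwrite('pics/m6.png',np.vstack(o)); cv2.imwrite('pics/w6.png',a)
E
```

```text
F [[0.37, 0.839, 0.399], [0.929, -0.334, -0.159], [0.0, 0.429, -0.903]]
t 8.2833 goal tcp [0.5644 0.2991 0.2882] world delta [ 0.003  -0.0018 -0.0077] tool delta cm [-0.06 -0.02  0.85] goal-frame delta cm [-0.06 -0.02  0.85] rotvec deg tool [ 0.1  -0.15 -0.08]
```

View pics/m6.png

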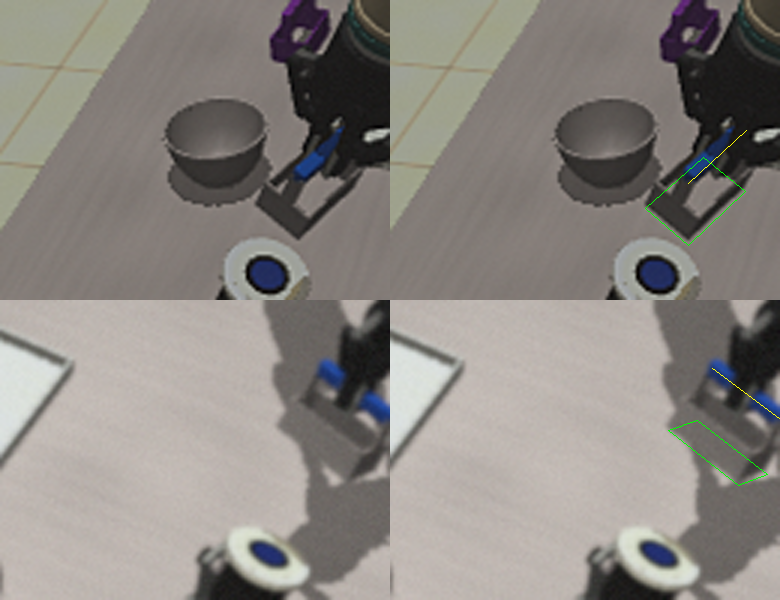

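The predicted edge outline coincides with the real cutter to about 1 px in both views, and the bar is parallel to the prediction. Last 1 cm forward, then settle.

Call:
apply_moves(motion=[{"offset": [0, 0, 0.5], "angular": [0, 0, 0], "hand": 255}, {"offset": [0, 0, 0.5], "angular": [0, 0, 0], "hand": 255}, {"offset": [0, 0, 0], "angular": [0, 0, 0], "hand": 255}, {"offset": [0, 0, 0], "angular": [0, 0, 0], "hand": 255}, {"offset": [0, 0, 0], "angular": [0, 0, 0], "hand": 255}])

```text
time: 8.85
eef_pos: [0.565, 0.299, 0.2851]
tool_rot: [[0.37, 0.839, 0.399], [0.929, -0.334, -0.158], [0.001, 0.429, -0.903]]
contact_force: [-0.7, 0.5, -1.2]
finger_gap: 0.0127
finger_force: 59.0
```

Call:
apply_moves(motion=[{"offset": [0, 0, 0], "angular": [0, 0, 0], "hand": 255}, {"offset": [0, 0, 0], "angular": [0, 0, 0], "hand": 255}, {"offset": [0, 0, 0], "angular": [0, 0, 0], "hand": 255}, {"offset": [0, 0, 0], "angular": [0, 0, 0], "hand": 255}, {"offset": [0, 0, 0], "angular": [0, 0, 0], "hand": 255}])

```text
time: 9.27
eef_pos: [0.565, 0.2991, 0.2855]
tool_rot: [[0.37, 0.839, 0.399], [0.929, -0.334, -0.158], [0.001, 0.429, -0.903]]
contact_force: [-0.2, 0.6, -2.2]
finger_gap: 0.013
finger_force: 59.0
```

```bash
python3 plan.py 68.3 25.4 0; python3 - <<'E'
from h import *
s=bot.sense();T=np.array(s['tool_rot']);h=np.array(s['eef_pos'])+.0027*T[:,2];o=[]
cpw=camera_params('wrist');a=snapshot('wrist')
E=[h+.066*T[:,2]+i*.025*T[:,1]+j*.043*T[:,0] for i,j in((1,1),(1,-1),(-1,-1),(-1,1))]
L=np.array([.6396,.2692,.1177]);t=np.linspace(0,6.28,60);C=L+.043*(np.outer(np.cos(t),T[:,0])+np.outer(np.sin(t),T[:,1]))
top=[h+(.029+.037-.034-.0)*T[:,2]+i*.025*T[:,1]+j*.043*T[:,0] for i,j in((1,1),(1,-1),(-1,-1),(-1,1))]
for P,c in((E,(0,255,0)),(C,(0,0,255)),(top,(0,255,255))): cv2.polylines(a,[proj(np.array(P),cpw,True).round().astype(np.int32)],True,c,1)
cv2.imwrite('pics/w7.png',a); print(np.abs(s['qd']).max())
E
```

```text
F [[0.37, 0.839, 0.399], [0.929, -0.334, -0.159], [0.0, 0.429, -0.903]]
t 9.2667 goal tcp [0.5644 0.2991 0.2882] world delta [-0.0006  0.      0.0027] tool delta cm [-0.02  0.06 -0.27] goal-frame delta cm [-0.02  0.06 -0.27] rotvec deg tool [ 0.03 -0.05 -0.04]
0.10963368091138968
```

View pics/w7.png

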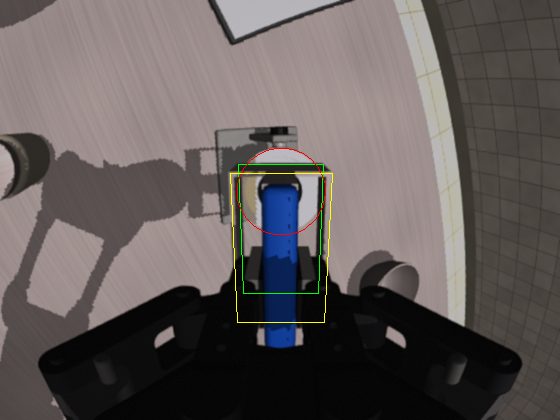

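The red predicted ring and the cutter outlines match the picture (ring top at row 148, cutter centred at column 281), and the arm is still. Handing in.

```bash
python3 -c "
from workcell import bot
print(bot.sign_off())"
```

```text
the job is handed in; nothing more can be done
None
```

I handed the job in at about 9.3 s: the blue-handled cutter is held still by its handle in front of the lens, with its edge about 117 mm from the glass by my measurements, square and centred on the lens, and the bar level. I saw no contact with the camera or the other items; the sign-off gave no verdict.

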